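Fold the hold-down flap over the blank and tuck it beneath the lip

TASK

Close the filing jig on the white blank: with your fingertips, fold the hinged flap over until it lies flat on the jig, and, keeping it pressed down because it springs back up, push it away from its hinge until its edge is tucked fully home beneath the retaining lip. Then let go and move clear. Touch and push only: do not pick anything up, and leave the blank in its groove and the things lying around where they are.

Things in the scene. Friction and masses are not known exactly. Their poses are not given: they have to be found in the camera images.
- jig: Filing jig: dark steel block screwed to the bench (cannot move), 160 mm long (x) by 104 mm wide (y), top face 36 mm above the bench. Origin: centre of its underside; z up. +x runs from the hinge end (nearer the robot) to the lip end. A groove 24 mm wide, 20 mm deep crosses the middle along y. Two hinge brackets stand at x = -78 to -38 mm, y = +-49.5 mm, 8 mm thick, 49 mm high.
- hinge (a point): Middle of the flap's hinge axis, 38.5 mm above the bench; the axis is parallel to the jig's y. Lies at jig x = -62 mm plus the value of joint hinge_pin.
- flap (a joint): Angle of the flap, rad: 0 = folded flat on the jig, 1.57 = upright, more = leaning back away from the lip (stop at 2.05). It starts at 1.4 to 1.95. The crease is springy: turning it takes up to about 0.1 N m, and when let go flat but not tucked it springs up to 0.5 rad or more.
- hinge_pin (a joint): Slide of the whole flap with its hinge along the jig's +x, m: 0 = fully back, 0.020 = stop, fully home (edge 12 mm beneath the lip). Starts at 0 to 0.002 and stays where left; sliding takes about 5 N plus friction. Slid before the flap is flat, its edge fouls the lip; it can then be pushed back.
- rib (a point): Foot of the finger rib, on the middle of the flap's outer face (looks up when flat, to the hinge end when open), 75 mm from the hinge axis. The rib is a bar parallel to the hinge, 70 mm long, 6 mm thick, 8 mm high; fingertips on its hinge side can push the flap to the lip. x of the point runs from hinge to free edge, z out of the outer face.
- flap_edge (a point): Middle of the flap's free edge, mid-thickness. The flap is an aluminium plate 82 mm wide (along the hinge), 4 mm thick, reaching from 4 to 104 mm from the hinge axis, which lies in the middle of its thickness. When flat its top face is 40.5 mm above the bench, and with hinge_pin at 0 its edge ends 8 mm short of the lip.
- lip (a point): Middle of the lower front edge of the retaining lip, 43 mm above the bench, at jig x = 50 mm. The lip is a steel strip 64 mm wide (jig y), 6 mm thick (43 to 49 mm above the bench), overhanging x = 50 to 66 mm from a riser at x = 66 to 78 mm. The gap beneath it is 7 mm high.
- blank_center (a point): Centre of the blank, a white printed plastic bar 156 x 20 x 18 mm lying loose in the groove along the jig's y, its ends sticking out either side; its top is 34 mm above the bench, just below the flat flap.
- tape: Bystander: roll of tape lying flat, 96 mm across, 25 mm high, beside the jig on its +y side. Origin: centre of its underside.
- file: Bystander: flat hand file with a black handle, 290 mm long, 18 mm high, beside the jig on its -y side. Origin on its underside, near the middle.
- gear: Bystander: yellow printed gear, 50 mm across, 20 mm high, beyond the lip end. Origin: centre of its underside.
- caliper: Bystander: caliper lying flat, 200 mm long, 14 mm high, to the left. Origin: centre of its underside.
- glue: Bystander: glue bottle, 56 mm across, 130 mm high, on the left. Origin: centre of its underside.
- mug: Bystander: mug, 76 mm across, 90 mm high, on the right. Origin: centre of its underside.
- driver: Bystander: screwdriver lying flat at the right near the robot. Origin on its underside.
There are look-alikes about, which are no part of the job. Of the things shaped like the part that bears blank_center, the white one is meant.

How it is judged:
By the outcome, as a careful person would: the job done as asked, in the order asked, and still so for the second after the job is handed in, with the robot touching nothing.
It also fails if it takes over 37 s, if anything falls off the work surface, if the arm or the gripper's body presses on something with over 40 N, if the wrist force passes 120 N, or if a joint passes its speed limit or range.

ROBOT

A 6-joint arm with a two-finger parallel gripper is mounted at the origin on the work surface. World frame = base frame: x ahead of the robot, y to its left, z up, the work surface at z = 0. Lengths are in mm, angles in rad, forces in N, time in s.
With the tool pointing down it reaches from about 350 to 875 mm from the base axis. Payload 4.2 kg.
Tool frame: the origin (TCP) lies where the fingers leave the gripper's body, on its centre line; the fingertips stand 70 mm ahead of it and the grasp point (between the pads) lies 51 mm ahead of it (env.finger_overhang is the distance from the TCP to the fingertips, in mm); z points along the fingers, y is the line along which they close (so a half turn about z gives the same grasp; the last joint's range is limited). The gripper opens to 87 mm and grips with 3 to 60 N. Pads are 19 mm wide; open, the fingers measure 117 mm over their backs; the gripper's body (75 mm by 190 mm) begins 51 mm behind the grasp point.
Start: joints at [0.259, 0.385, 0.008, 0, -1.194, -0.259], TCP at [624.98, 0.025, 292.25] pointing down, gripper open.
Joint ranges: [-3.14, 3.14], [-1.21, 2.06], [-1.07, 1.41], [-3.16, 2.05], [-2.99, -0.16], [-3.1, 3.1]. Speed limits (rad/s): [2.79, 2.79, 3.14, 3.14, 3.14, 3.14].

INTERFACE

Orientations are given as a rotation vector (axis times angle).
In Python, from rig import env gives the robot as it stands.
- The arm moves only by the tool arm_command, never from a script. Its arguments are lists of equal length, an entry for each row: "dp": the shift along the world's x, y, z in mm, a list of three; "angular": the turn, a rotation vector about the world's x, y, z in units of 5 degrees (1.0 is 5 degrees), a list of three. In form: {"dp": [[tx, ty, tz], ...], "angular": [[wx, wy, wz], ...]}. A call has exactly 8 rows; each row is the pose to reach, as a shift and turn from the pose commanded when the call began; what a row does not reach only later rows make up. A row lasts 1/12 s, in which the tool goes at most 41.7 mm and 7.16 degrees, less where a joint would pass 70% of its speed; a pose out of reach is approached as far as the arm can. A call with a gripper value outside its range is refused whole. "hand" is the gripper's target within -1 to 1 (fully open at 1, half-way at 0, shut at -1), set as the call begins (left out, the last holds). The fingers move at their own pace and stop on an object; "force" is the grip in N (left out, the last holds). Time passes only in rows, so rows that repeat a pose let the fingers close, or fill a call up. It gives the time, the measured TCP pose, the force, the opening and the grip force at its end, in the units of the state.
- env.observe(): the state, without advancing time (a new reading comes with each control period).
- env.get_image(name): name is "scene" or "side" or "wrist"; returns (picture, depth): 480x640x3 uint8, blue, green, red; 480x640 float32, mm along the optical axis (not along the pixel's ray), 0 where there is no reading.
- env.calibration(name): a dict with "K" (3x3 intrinsics, pixels), "T" (4x4, takes a point from camera to world coordinates); the wrist camera has in their place "tool_from_camera" (4x4, takes a point from camera to tool coordinates, whose origin is the TCP and whose axes are the flange's). Camera axes: x right, y up, looking along -z (the intrinsics and any distortion apply to the point x, -y, -z); pixel columns grow to the right and rows downward; lengths in mm; the calibration is good to about 2 mm. A picture is of the moment at which its call begins: read the wrist's pose just before it. calibration takes no time and is no camera call.
- env.job_done(): hands the job in; it is judged then, once.
The state is a dict: "t": time; "q": joint angles; "dq": joint speeds; "joint_efforts": joint torques, N m; "tcp_pos": TCP position; "eef_rot": TCP orientation; "ft_force": force on the tool from outside, world axes, zero at the start; "ft_torque": the same for the moment, N m; "gripper_width": finger opening in mm; "grasp_force": force on a finger pad.
Only numpy, scipy, OpenCV 4.12 (cv2) and the standard library are available. Lean on these libraries where they do the work, as an engineer would, in place of code of your own. Each camera call takes 0.05 s, during which the arm holds its last target. There are 200 camera calls.

## Working session

There is one attempt and no reset: what is moved stays moved. The work goes in short steps, Python scripts to look and compute and a tool call to move; the robot and the scene stay as the last step left them, time stands still between calls to the robot, and variables do not carry over. Pictures are saved under pics/ and viewed, at most 10 in all, crops included, and the job is handed in when it is done.

Besides the shell and the picture viewer there is one more tool, called after "Call:" in YAML: its name, and indented under it one key for each argument. arm_command: Moves the arm, as the interface text tells. Its arguments: {"type":"object","properties":{"dp":{"type":"array"},"angular":{"type":"array"},"hand":{"type":"number"},"force":{"type":"number"}},"required":["dp","angular"]}

```bash
mkdir -p pics; cat > h.py <<'E'
import numpy as np, cv2
from rig import env
def cloud(name):
    o=env.observe(); im,d=env.get_image(name); c=env.calibration(name); K=np.array(c["K"])
    if "T" in c: T=np.array(c["T"])
    else:
        B=np.eye(4);B[:3,:3]=cv2.Rodrigues(np.array(o["eef_rot"],float))[0];B[:3,3]=o["tcp_pos"]; T=B@np.array(c["tool_from_camera"])
    v,u=np.mgrid[:480,:640]
    P=np.stack([(u-K[0,2])/K[0,0]*d,-(v-K[1,2])/K[1,1]*d,-d],-1)@T[:3,:3].T+T[:3,3]
    P[d<=0]=np.nan
    return im,P,c
E
python3 - <<'E'
from h import *
for n in("scene","side"):
    im,P,c=cloud(n); cv2.imwrite(f"pics/{n}0.png",im); np.save(n+"0.npy",P); print(n,c.keys(),np.array(c["T"]).round(2).tolist())
print(env.observe())
E
```

```text
scene dict_keys(['K', 'T']) [[0.26, -0.8, 0.54, 1120.21], [0.97, 0.22, -0.14, -146.06], [-0.01, 0.56, 0.83, 1032.23], [0.0, 0.0, 0.0, 1.0]]
side dict_keys(['K', 'T']) [[0.73, 0.5, -0.47, -105.85], [-0.68, 0.53, -0.5, -665.96], [-0.01, 0.69, 0.73, 999.37], [0.0, 0.0, 0.0, 1.0]]
{'t': 0.1, 'q': array([ 2.58585705e-01,  3.85476547e-01,  6.74651857e-03, -4.51258526e-04,
       -1.19403152e+00, -2.58607992e-01]), 'dq': array([-1.06110527e-03, -2.42604198e-03,  4.07185606e-03, -1.73929732e-04,
        5.57787593e-05,  1.43938439e-03]), 'joint_efforts': array([ 1.65357815e-04, -3.91689312e+01,  1.87934643e+01,  4.23187181e+00,
        1.34990664e-02, -6.93199490e-05]), 'tcp_pos': array([6.24582171e+02, 1.39414279e-02, 2.91262085e+02]), 'eef_rot': array([ 2.22017933e+00, -2.22059837e+00, -2.12056643e-03]), 'ft_force': array([-0.92160653,  0.81404758,  0.33861428]), 'ft_torque': array([-0.02059669,  0.00431894,  0.03915065]), 'grasp_force': 0.0, 'gripper_width': 87.24045576742333}
```

View pics/scene0.png

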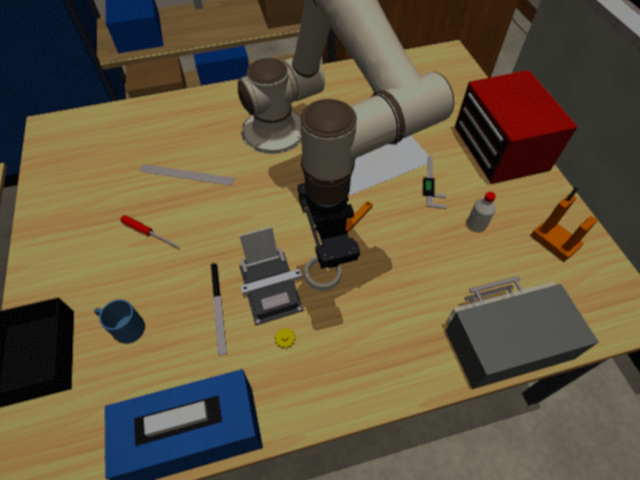

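View pics/side0.png

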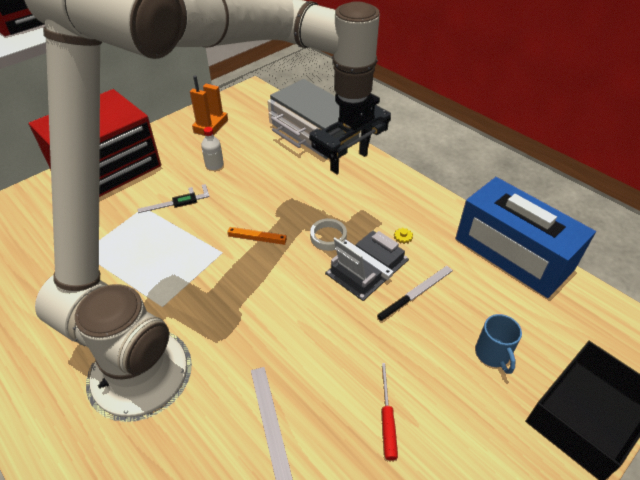

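The jig is at about (270,280) in scene and (367,265) in side. The flap is upright, with the white blank just beyond it, the tape on the left (+y) and the file on the right. Next I'll measure it from the cloud.

```bash
python3 - <<'E'
from h import *
ims=[]
for n,(u0,v0,u1,v1) in(("scene",(225,215,345,330)),("side",(310,205,430,305))):
    P=np.load(n+"0.npy");im=cv2.imread(f"pics/{n}0.png")
    c=im[v0:v1,u0:u1];ims.append(cv2.resize(c,(600,int(600*c.shape[0]/c.shape[1])),interpolation=cv2.INTER_CUBIC))
    Q=P[v0:v1,u0:u1].reshape(-1,3);C=c.reshape(-1,3).astype(int)
    ok=np.isfinite(Q[:,0]);Q=Q[ok];C=C[ok]
    hsv=cv2.cvtColor(C[None].astype(np.uint8),cv2.COLOR_BGR2HSV)[0]
    for nm,m in(("blank",(C.min(1)>130)&(hsv[:,1]<40)&(abs(Q[:,2]-34)<6)),("jigtop",(C.max(1)<110)&(abs(Q[:,2]-36)<4)),("high",(Q[:,2]>65)&(Q[:,2]<160)&(hsv[:,1]<80))):
        q=Q[m]
        if len(q)<10: print(n,nm,len(q));continue
        r=cv2.minAreaRect(q[:,:2].astype(np.float32)); print(n,nm,len(q),"rect",np.round(cv2.boxPoints(r)).tolist(),"z",np.percentile(q[:,2],[2,50,98]).round(1), "mean",q.mean(0).round(1))
        if nm=="high":
            A=q-np.median(q,0);print("normal",np.linalg.svd(A,full_matrices=False)[2][2].round(3))
a,b=ims
cv2.imwrite("pics/c0.png",np.hstack([cv2.resize(a,(400,400)),cv2.resize(b,(400,400))]))
E
```

```text
scene blank 322 rect [[553.0, -51.0], [560.0, -202.0], [580.0, -202.0], [573.0, -50.0]] z [28.8 33.1 36.7] mean [ 566.8 -127.9   33. ]
scene jigtop 1373 rect [[486.0, -53.0], [493.0, -201.0], [654.0, -193.0], [648.0, -46.0]] z [32.2 35.1 39.1] mean [ 574.7 -132.4   35.2]
scene high 772 rect [[480.0, -96.0], [481.0, -177.0], [507.0, -176.0], [505.0, -95.0]] z [ 66.6 105.3 140.2] mean [ 494.4 -135.9  105.1]
normal [0.972 0.05  0.228]
side blank 363 rect [[495.0, -195.0], [579.0, -206.0], [613.0, 42.0], [529.0, 54.0]] z [28.3 35.4 39.2] mean [ 566.6 -121.8   34.9]
side jigtop 985 rect [[481.0, -61.0], [489.0, -199.0], [648.0, -190.0], [641.0, -52.0]] z [32.7 37.2 39.9] mean [ 569.2 -138.9   37. ]
side high 494 rect [[474.0, -96.0], [481.0, -179.0], [504.0, -177.0], [497.0, -94.0]] z [ 67.2 115.4 143.4] mean [ 488.  -139.7  110.7]
normal [0.971 0.056 0.234]
```

View pics/c0.png

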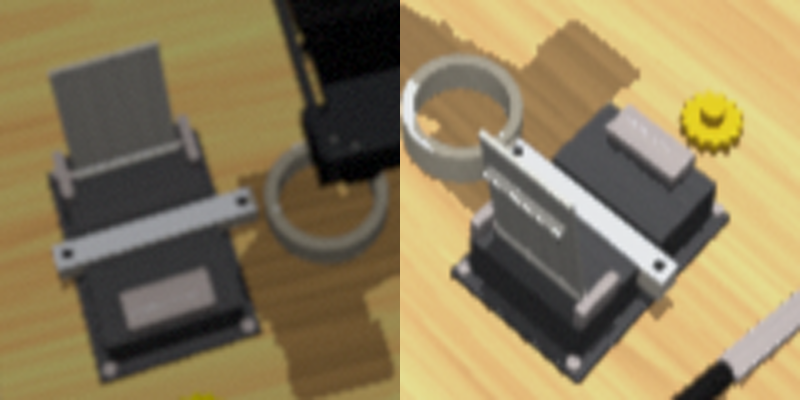

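Jig yaw is about +0.047 rad, its origin is near x=566, y=-132, and the flap is at about 1.80 rad (hinge x≈504, edge z≈140). I'll approach from the hinge side with closed fingers tilted forward so they pass under the rib. First comes the yaw and retreat.

Call:
arm_command:
  dp:
    - [-20, -17, 0]
    - [-40, -34, 0]
    - [-60, -51, 0]
    - [-80, -68, 0]
    - [-100, -85, 0]
    - [-120, -102, 0]
    - [-140, -119, 0]
    - [-160, -136, 0]
  angular:
    - [0, 0, 1.4]
    - [0, 0, 2.8]
    - [0, 0, 4.2]
    - [0, 0, 5.6]
    - [0, 0, 7.0]
    - [0, 0, 8.4]
    - [0, 0, 9.8]
    - [0, 0, 11.2]
  hand: -1

```text
t: 0.77
tcp_pos: [463.6, -136.6, 291.9]
eef_rot: [3.007, -0.909, -0.001]
ft_force: [-0.3, 0.4, 0.6]
gripper_width: 41.7
grasp_force: 0.0
```

Call:
arm_command:
  dp:
    - [-10, 0, 0]
    - [-20, 0, 0]
    - [-30, 0, 0]
    - [-40, 0, 0]
    - [-50, 0, 0]
    - [-60, 0, 0]
    - [-60, 0, 0]
    - [-60, 0, 0]
  angular:
    - [0, 0, 1.4]
    - [0, 0, 2.8]
    - [0, 0, 4.2]
    - [0, 0, 5.6]
    - [0, 0, 7.0]
    - [0, 0, 7.34]
    - [0, 0, 7.34]
    - [0, 0, 7.34]

```text
t: 1.43
tcp_pos: [404.8, -136.0, 292.3]
eef_rot: [-3.141, -0.072, -0.0]
ft_force: [0.0, 0.3, -0.3]
gripper_width: 0.7
grasp_force: 0.0
```

Call:
arm_command:
  dp:
    - [0, 0, 0]
    - [0, 0, 0]
    - [0, 0, 0]
    - [0, 0, 0]
    - [0, 0, 0]
    - [0, 0, 0]
    - [0, 0, 0]
    - [0, 0, 0]
  angular:
    - [0.06, -1.2, 0]
    - [0.11, -2.4, 0]
    - [0.17, -3.6, 0]
    - [0.22, -4.8, 0]
    - [0.28, -6, 0]
    - [0.33, -7, 0]
    - [0.33, -7, 0]
    - [0.33, -7, 0]

```text
t: 2.1
tcp_pos: [404.8, -136.0, 292.1]
eef_rot: [-2.983, -0.07, -0.938]
ft_force: [0.2, -0.5, -0.2]
gripper_width: 0.2
grasp_force: 0.0
```

```bash
cat > st.py <<'E'
from h import *
def st():
    o=env.observe();R=cv2.Rodrigues(np.array(o["eef_rot"],float))[0]
    tip=o["tcp_pos"]+70*R[:,2]
    # lower front corner of closed fingers (19 mm pads, tool x = forward)
    print("t",round(o["t"],2),"tcp",np.round(o["tcp_pos"],1),"tip",tip.round(1),"corner",(tip+9.5*R[:,0]).round(1),"\nz",R[:,2].round(3),"x",R[:,0].round(3),"F",np.round(o["ft_force"],1),"q",np.round(o["q"],2),"w",round(o["gripper_width"],1))
if __name__=="__main__": st()
E
python3 - <<'E'
from st import *
st()
print(np.array(env.calibration("wrist")["tool_from_camera"]).round(2).tolist(), env.finger_overhang)
for n in("wrist","scene","side"):
    im,P,c=cloud(n); cv2.imwrite(f"pics/{n}1.png",im); np.save(n+"1.npy",P)
st()
E
```

```text
t 2.1 tcp [ 404.8 -136.   292.1] tip [ 444.8 -134.1  234.7] corner [ 452.6 -133.8  240.2] 
z [ 0.572  0.027 -0.82 ] x [0.819 0.038 0.572] F [ 0.2 -0.5 -0.2] q [ 0.07 -0.17 -0.76  0.03 -0.37  1.53] w 0.2
[[0.0, 0.96, 0.29, 80.29], [1.0, -0.0, 0.0, 0.8], [0.0, 0.29, -0.96, -91.65], [0.0, 0.0, 0.0, 1.0]] 69.7
t 2.25 tcp [ 406.4 -135.9  293. ] tip [ 446.5 -134.   235.7] corner [ 454.3 -133.6  241.1] 
z [ 0.573  0.027 -0.819] x [0.818 0.039 0.574] F [-0.1  0.5  0.4] q [ 0.07 -0.16 -0.75  0.03 -0.37  1.53] w 0.9
```

View pics/wrist1.png

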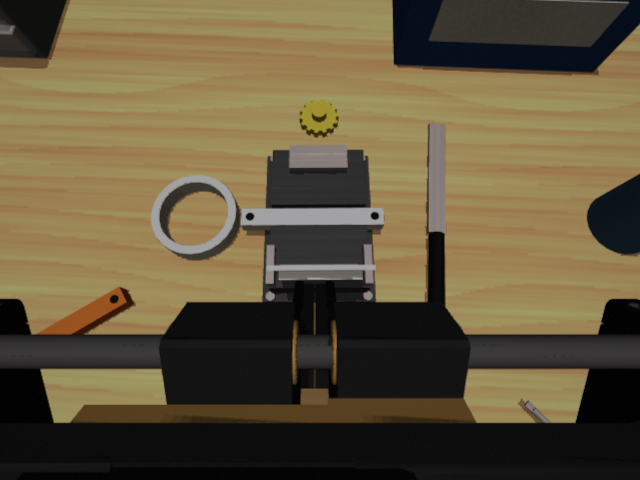

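```bash
python3 - <<'E'
from h import *
P=np.load("wrist1.npy");im=cv2.imread("pics/wrist1.png")
Q=P.reshape(-1,3);hsv=cv2.cvtColor(im,cv2.COLOR_BGR2HSV).reshape(-1,3)
a=.047;X=np.array([np.cos(a),np.sin(a)]);Y=np.array([-X[1],X[0]])
L=np.c_[(Q[:,:2]-[566,-132])@X,(Q[:,:2]-[566,-132])@Y,Q[:,2]]
def rep(n,m):
    q=Q[m];l=L[m]
    if len(q)<20:return print(n,len(q))
    r=cv2.minAreaRect(q[:,:2].astype(np.float32));print(n,len(q),"rect",np.round(cv2.boxPoints(r)).tolist(),"local pct",np.nanpercentile(l,[1,50,99],axis=0).round(1).tolist())
ok=np.isfinite(Q[:,0])&(abs(L[:,0])<100)&(abs(L[:,1])<60)
rep("jigtop",ok&(abs(L[:,2]-36)<3)&(hsv[:,2]<110))
rep("lip top",ok&(abs(L[:,2]-49)<3)&(L[:,0]>35))
rep("flap",ok&(L[:,2]>70)&(L[:,0]<-45))
rep("blank",np.isfinite(Q[:,0])&(abs(L[:,2]-34)<3)&(hsv[:,2]>150)&(hsv[:,1]<40)&(abs(L[:,0])<25)&(abs(L[:,1])<100))
m=ok&(L[:,2]>60)&(L[:,0]<-45);q=L[m];A=q-q.mean(0);print(np.linalg.svd(A,full_matrices=False)[2][2].round(3),q.mean(0))
E
```

```text
jigtop 7914 rect [[484.0, -80.0], [490.0, -196.0], [651.0, -187.0], [644.0, -71.0]] local pct [[-77.7, -52.7, 33.1], [-11.8, -1.4, 34.6], [77.9, 49.1, 36.5]]
lip top 1314 rect [[615.0, -99.0], [618.0, -163.0], [647.0, -162.0], [644.0, -98.0]] local pct [[51.0, -33.1, 46.1], [64.4, -1.4, 47.7], [78.6, 29.6, 49.4]]
flap 1412 rect [[478.0, -98.0], [482.0, -179.0], [490.0, -179.0], [486.0, -97.0]] local pct [[-86.1, -41.6, 109.5], [-82.5, -2.8, 112.5], [-78.7, 36.6, 139.7]]
blank 1974 rect [[553.0, -50.0], [562.0, -205.0], [580.0, -204.0], [571.0, -49.0]] local pct [[-7.9, -70.9, 31.1], [0.5, 5.2, 32.6], [9.3, 81.2, 34.3]]
[-1.    -0.005  0.006] [-82.47792804  -2.67263909 122.45528194]
```

The wrist view shows the fingers (cols 295–335) in line with the flap (320,268), the blank (313,217) and the lip block (318,157). The refined origin is (566,-134). I'll go down along the finger axis to just behind the flap.

Call:
arm_command:
  dp:
    - [-6, -1, -20]
    - [-12, -2, -45]
    - [-18, -4, -70]
    - [-22, -6, -90]
    - [-22, -6, -90]
    - [-10, -5, -107]
    - [2, -5, -125]
    - [14, -4, -142]
  angular:
    - [0, 0, 0]
    - [0, 0, 0]
    - [0, 0, 0]
    - [0, 0, 0]
    - [0, 0, 0]
    - [0, 0, 0]
    - [0, 0, 0]
    - [0, 0, 0]

```text
t: 2.92
tcp_pos: [420.7, -146.2, 148.5]
eef_rot: [-2.967, -0.077, -0.944]
ft_force: [0.6, -0.2, 0.3]
gripper_width: 0.7
grasp_force: 0.0
```

```bash
python3 st.py
```

```text
t 2.92 tcp [ 420.7 -146.2  148.5] tip [ 461.  -143.3   91.3] corner [ 468.8 -143.    96.8] 
z [ 0.577  0.041 -0.816] x [0.815 0.039 0.578] F [ 0.6 -0.2  0.3] q [-0.1   0.15 -0.68 -0.65 -0.16  2.34] w 0.7
```

q5 is at its limit, so I'll reduce the tilt to 27° and go on to just short of contact.

Call:
arm_command:
  dp:
    - [0, 0, 0]
    - [0, 0, 0]
    - [0, 0, 0]
    - [6, 0, -6]
    - [12, 0, -11]
    - [18, 1, -17]
    - [26, 1, -22]
    - [26, 1, -22]
  angular:
    - [-0.04, 0.8, 0]
    - [-0.08, 1.6, 0]
    - [-0.08, 1.6, 0]
    - [-0.08, 1.6, 0]
    - [-0.08, 1.6, 0]
    - [-0.08, 1.6, 0]
    - [-0.08, 1.6, 0]
    - [-0.08, 1.6, 0]

```text
t: 3.58
tcp_pos: [447.0, -148.4, 127.4]
eef_rot: [-3.024, -0.079, -0.729]
ft_force: [0.7, 0.2, -0.6]
gripper_width: 0.3
grasp_force: 0.0
```

```bash
python3 - <<'E'
from st import *
st()
im,P,c=cloud("side");cv2.imwrite("pics/side2.png",cv2.resize(im[150:330,260:460],(600,540),interpolation=cv2.INTER_CUBIC))
E
```

```text
t 3.58 tcp [ 447.  -148.4  127.4] tip [ 478.9 -145.6   65.1] corner [ 487.3 -145.2   69.4] 
z [ 0.455  0.041 -0.89 ] x [0.889 0.042 0.456] F [ 0.7  0.2 -0.6] q [-0.02  0.24 -0.7  -0.31 -0.16  1.94] w 0.3
```

View pics/side2.png

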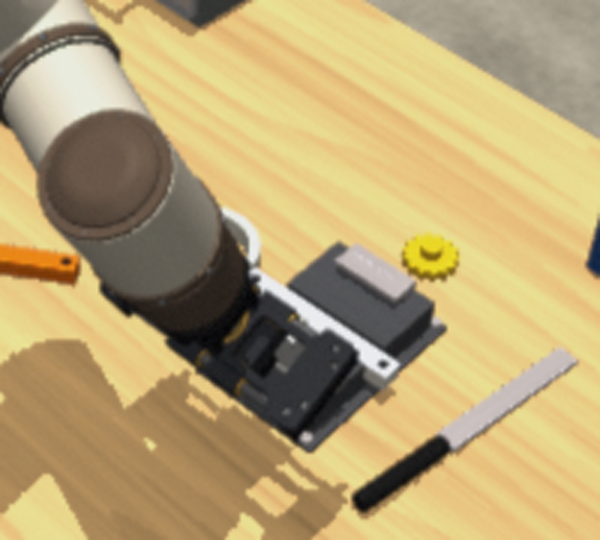

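Just behind the flap and clear of it. Next I'll push it forward past upright, reducing the tilt as it goes.

Call:
arm_command:
  dp:
    - [6, 0, 1]
    - [12, 1, 2]
    - [18, 1, 3]
    - [25, 1, 5]
    - [31, 2, 7]
    - [38, 2, 9]
    - [51, 2, 12]
    - [64, 3, 14]
  angular:
    - [0, 0, 0]
    - [0, 0, 0]
    - [0, 0, 0]
    - [-0.02, 0.4, 0]
    - [-0.04, 0.9, 0]
    - [-0.07, 1.4, 0]
    - [-0.12, 2.4, 0]
    - [-0.17, 3.4, 0]

```text
t: 4.3
tcp_pos: [507.0, -145.5, 142.3]
eef_rot: [-3.107, -0.076, -0.264]
ft_force: [-1.2, -0.5, -1.0]
gripper_width: 0.6
grasp_force: 0.7
```

```bash
python3 - <<'E'
from st import *
st()
im,P,c=cloud("wrist");cv2.imwrite("pics/wrist3.png",im)
E
```

```text
t 4.3 tcp [ 507.  -145.5  142.3] tip [ 518.7 -143.7   73.3] corner [ 528.1 -143.2   74.9] 
z [ 0.168  0.026 -0.985] x [0.985 0.047 0.169] F [-1.2 -0.5 -1. ] q [ 0.02  0.34 -0.5  -0.04 -0.56  1.64] w 0.6
```

View pics/wrist3.png

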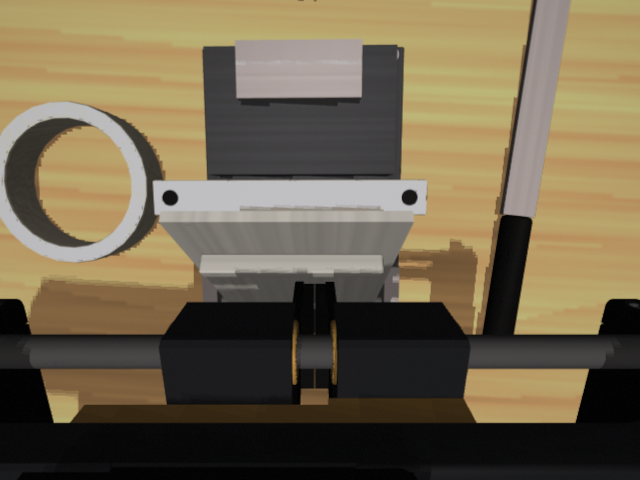

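The flap is now folded forward to about 50°. The edge is at row 215 and the rib at row 265 (cols 200–382), and the fingers sit about 9 mm to the right of the rib's middle. I'll fold on down and correct y.

Call:
arm_command:
  dp:
    - [10, 3, 0]
    - [20, 5, 0]
    - [29, 8, -3]
    - [35, 9, -8]
    - [41, 9, -14]
    - [45, 9, -20]
    - [48, 9, -25]
    - [50, 9, -29]
  angular:
    - [-0.03, 0.7, 0]
    - [-0.07, 1.4, 0]
    - [-0.1, 1.95, 0]
    - [-0.1, 1.95, 0]
    - [-0.1, 1.95, 0]
    - [-0.1, 1.95, 0]
    - [-0.1, 1.95, 0]
    - [-0.1, 1.95, 0]

```text
t: 5.02
tcp_pos: [558.0, -136.4, 112.2]
eef_rot: [-3.122, -0.074, -0.009]
ft_force: [-0.8, -0.9, 1.6]
gripper_width: 0.5
grasp_force: 0.8
```

Call:
arm_command:
  dp:
    - [0, 0, -0.5]
    - [0, 0, -1]
    - [0, 0, -1.5]
    - [0, 0, -2]
    - [0, 0, -2.5]
    - [0, 0, -3]
    - [0, 0, -3]
    - [0, 0, -3]
  angular:
    - [0, 0, 0]
    - [0, 0, 0]
    - [0, 0, 0]
    - [0, 0, 0]
    - [0, 0, 0]
    - [0, 0, 0]
    - [0, 0, 0]
    - [0, 0, 0]

```text
t: 5.68
tcp_pos: [558.5, -136.4, 110.4]
eef_rot: [-3.122, -0.075, -0.01]
ft_force: [-2.2, -1.4, 4.5]
gripper_width: 0.8
grasp_force: 2.0
```

```bash
python3 - <<'E'
from st import *
st()
im,P,c=cloud("wrist");cv2.imwrite("pics/wrist4.png",im);np.save("wrist4.npy",P)
E
```

```text
t 5.68 tcp [ 558.5 -136.4  110.4] tip [ 558.9 -135.1   40.4] corner [ 568.4 -134.6   40.5] 
z [ 0.006  0.018 -1.   ] x [0.999 0.048 0.007] F [-2.2 -1.4  4.5] q [ 0.03  0.49 -0.33 -0.03 -0.74  1.6 ] w 0.8
```

View pics/wrist4.png

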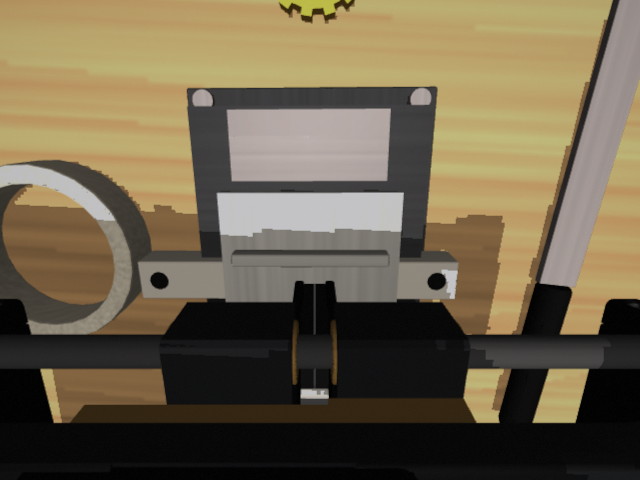

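The flap is essentially flat: its edge (row 190) is just short of the lip (row 182), and the fingers are centred behind the rib (row 258). I'll press slightly more, then slide up to the rib and start pushing.

Call:
arm_command:
  dp:
    - [0, 0, -0.7]
    - [0, 0, -1.5]
    - [0, 0, -1.5]
    - [2, 0, -1.5]
    - [4, 0.2, -1.5]
    - [6, 0.3, -1.5]
    - [8, 0.4, -1.5]
    - [8, 0.4, -1.5]
  angular:
    - [0, 0, 0]
    - [0, 0, 0]
    - [0, 0, 0]
    - [0, 0, 0]
    - [0, 0, 0]
    - [0, 0, 0]
    - [0, 0, 0]
    - [0, 0, 0]

```text
t: 6.4
tcp_pos: [566.0, -136.0, 109.8]
eef_rot: [-3.123, -0.075, -0.007]
ft_force: [-4.7, 0.6, 11.8]
gripper_width: 0.4
grasp_force: 5.7
```

```bash
python3 st.py
```

```text
t 6.4 tcp [ 566.  -136.   109.8] tip [ 566.3 -134.8   39.9] corner [ 575.8 -134.3   39.9] 
z [ 0.004  0.018 -1.   ] x [0.999 0.048 0.005] F [-4.7  0.6 11.8] q [ 0.03  0.5  -0.31 -0.03 -0.75  1.6 ] w 0.4
```

Call:
arm_command:
  dp:
    - [2, 0.1, 0]
    - [4, 0.2, 0]
    - [6, 0.3, 0]
    - [8, 0.4, 0]
    - [10, 0.5, 0]
    - [12, 0.6, 0]
    - [14, 0.7, 0]
    - [14, 0.7, 0]
  angular:
    - [0, 0, 0]
    - [0, 0, 0]
    - [0, 0, 0]
    - [0, 0, 0]
    - [0, 0, 0]
    - [0, 0, 0]
    - [0, 0, 0]
    - [0, 0, 0]

```text
t: 7.07
tcp_pos: [577.7, -135.5, 109.6]
eef_rot: [-3.122, -0.075, 0.003]
ft_force: [-9.1, 1.3, 14.9]
gripper_width: 0.6
grasp_force: 7.4
```

```bash
python3 - <<'E'
from st import *
st()
im,P,c=cloud("wrist");cv2.imwrite("pics/wrist5.png",im);np.save("wrist5.npy",P)
E
```

```text
t 7.07 tcp [ 577.7 -135.5  109.6] tip [ 577.5 -134.2   39.6] corner [ 587.  -133.8   39.6] 
z [-0.002  0.018 -1.   ] x [ 0.999  0.048 -0.001] F [-9.1  1.3 14.9] q [ 0.03  0.52 -0.28 -0.03 -0.78  1.6 ] w 0.6
```

View pics/wrist5.png

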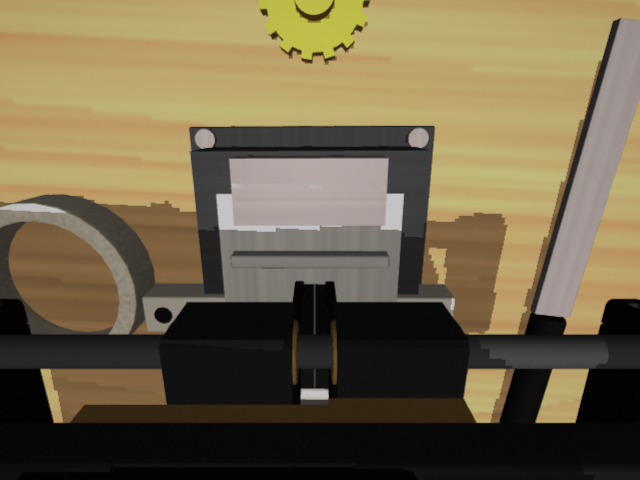

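The flap's edge (row 193) is already beneath the lip (front at row 225), with the slide at about 11 mm. I'll push on to the stop.

Call:
arm_command:
  dp:
    - [2, 0.1, 0]
    - [4, 0.2, 0]
    - [6, 0.3, 0]
    - [8, 0.4, 0]
    - [10, 0.5, 0]
    - [12, 0.6, 0]
    - [13, 0.6, 0]
    - [13, 0.6, 0]
  angular:
    - [0, 0, 0]
    - [0, 0, 0]
    - [0, 0, 0]
    - [0, 0, 0]
    - [0, 0, 0]
    - [0, 0, 0]
    - [0, 0, 0]
    - [0, 0, 0]

```text
t: 7.78
tcp_pos: [587.9, -135.4, 109.0]
eef_rot: [-3.123, -0.074, 0.014]
ft_force: [-13.8, -1.1, 16.4]
gripper_width: 0.3
grasp_force: 9.9
```

```bash
python3 st.py
```

```text
t 7.78 tcp [ 587.9 -135.4  109. ] tip [ 587.3 -134.2   39. ] corner [ 596.8 -133.7   38.9] 
z [-0.009  0.018 -1.   ] x [ 0.999  0.047 -0.008] F [-13.8  -1.1  16.4] q [ 0.03  0.54 -0.25 -0.03 -0.8   1.6 ] w 0.3
```

Call:
arm_command:
  dp:
    - [1, 0, 0]
    - [2, 0.1, 0]
    - [3, 0.1, 0]
    - [4, 0.2, 0]
    - [5, 0.2, 0]
    - [6, 0.3, 0]
    - [6, 0.3, 0]
    - [6, 0.3, 0]
  angular:
    - [0, 0, 0]
    - [0, 0, 0]
    - [0, 0, 0]
    - [0, 0, 0]
    - [0, 0, 0]
    - [0, 0, 0]
    - [0, 0, 0]
    - [0, 0, 0]

```text
t: 8.45
tcp_pos: [589.1, -135.5, 108.3]
eef_rot: [-3.122, -0.072, 0.033]
ft_force: [-20.7, -0.8, 23.3]
gripper_width: 0.8
grasp_force: 14.2
```

```bash
python3 - <<'E'
from st import *
st()
im,P,c=cloud("wrist");cv2.imwrite("pics/wrist6.png",im)
E
```

```text
t 8.45 tcp [ 589.1 -135.5  108.3] tip [ 587.6 -134.2   38.3] corner [ 597.1 -133.8   38.1] 
z [-0.022  0.018 -1.   ] x [ 0.999  0.046 -0.021] F [-20.7  -0.8  23.3] q [ 0.03  0.54 -0.24 -0.03 -0.81  1.6 ] w 0.8
```

View pics/wrist6.png

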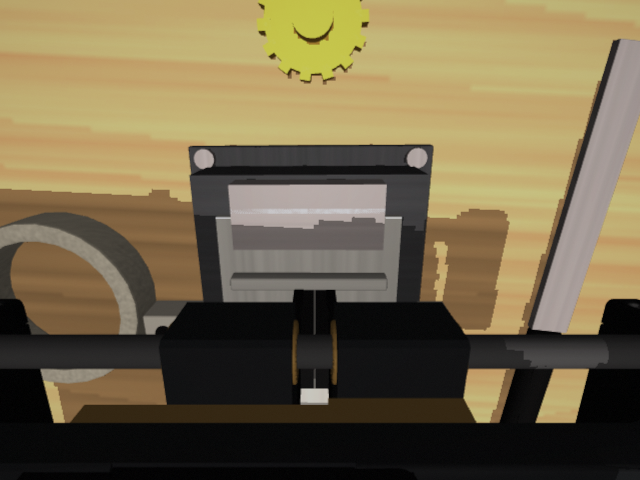

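It is at the stop: force rose to 21 N with no motion, and the edge is well under the lip. I'll unload the pressure first, back off the rib, then lift clear.

Call:
arm_command:
  dp:
    - [0, 0, 1.5]
    - [0, 0, 3]
    - [-4, -0.2, 4]
    - [-8, -0.4, 5]
    - [-12, -0.6, 6]
    - [-15, -0.7, 10]
    - [-16, -0.7, 20]
    - [-16, -0.7, 40]
  angular:
    - [0, 0, 0]
    - [0, 0, 0]
    - [0, 0, 0]
    - [0, 0, 0]
    - [0, 0, 0]
    - [0, 0, 0]
    - [0, 0, 0]
    - [0, 0, 0]

```text
t: 9.17
tcp_pos: [582.7, -134.7, 147.4]
eef_rot: [-3.122, -0.074, -0.004]
ft_force: [-0.5, -0.1, 0.8]
gripper_width: 0.5
grasp_force: 0.0
```

Call:
arm_command:
  dp:
    - [-10, 0, 25]
    - [-25, 0, 50]
    - [-40, 0, 75]
    - [-55, 0, 100]
    - [-70, 0, 120]
    - [-85, 0, 140]
    - [-100, 0, 150]
    - [-100, 0, 150]
  angular:
    - [0, 0, 0]
    - [0, 0, 0]
    - [0, 0, 0]
    - [0, 0, 0]
    - [0, 0, 0]
    - [0, 0, 0]
    - [0, 0, 0]
    - [0, 0, 0]

```text
t: 9.83
tcp_pos: [483.0, -135.0, 302.9]
eef_rot: [-3.122, -0.075, -0.022]
ft_force: [-0.5, 0.8, 0.7]
gripper_width: 0.6
grasp_force: 0.0
```

```bash
python3 - <<'E'
from st import *
st()
im,P,c=cloud("wrist")
cv2.imwrite("pics/wrist7.png",im)
a=.048;X=np.array([np.cos(a),np.sin(a)]);Y=np.array([-X[1],X[0]])
Q=P.reshape(-1,3);L=np.c_[(Q[:,:2]-[566,-134])@X,(Q[:,:2]-[566,-134])@Y,Q[:,2]]
for n,lo,hi,y0,y1,z0,z1 in(("flap top",-40,62,34,40,30,60),("rib",10,50,-30,30,45.5,60),("lip",45,90,-30,30,45.5,60)):
    m=(L[:,0]>lo)&(L[:,0]<hi)&(abs(L[:,1])<y1)&(abs(L[:,1])>max(y0,0))&(L[:,2]>z0)&(L[:,2]<z1)
    print(n,m.sum(),np.percentile(L[m],[2,50,98],axis=0).round(1).tolist() if m.sum()>5 else "")
E
```

```text
t 9.83 tcp [ 483.  -135.   302.9] tip [ 484.  -133.7  232.9] corner [ 493.5 -133.2  233.1] 
z [ 0.014  0.018 -1.   ] x [0.999 0.048 0.015] F [-0.5  0.8  0.7] q [ 0.04  0.16 -0.27 -0.02 -1.13  1.58] w 0.6
flap top 1599 [[-37.7, -39.7, 38.4], [13.7, 34.0, 40.6], [60.0, 39.8, 42.9]]
rib 557 [[31.2, -29.0, 47.1], [34.2, 0.1, 49.0], [37.0, 28.5, 50.4]]
lip 2674 [[51.8, -28.8, 46.0], [65.6, 0.3, 47.7], [79.0, 28.9, 49.3]]
```

View pics/wrist7.png

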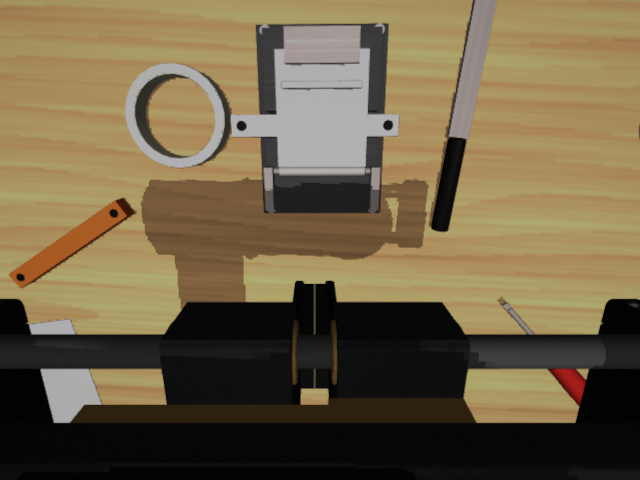

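The flap lies flat with its top at about 40.6 mm and its edge under the lip. The rib reads x≈34 with a +1 mm offset in the lip reading, against 33 when fully home. The blank and the bystanders are where they were.

```bash
python3 -c "
from rig import env
print(env.job_done())"
```

```text
the job is handed in; nothing more can be done
None
```

The jig is closed on the white blank: the flap is flat and pushed to its stop beneath the lip, the arm is clear, and the job was handed in at about 10 s.

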